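Load a programmer stick into the drop-front test fixture and hold it on the contacts

TASK

Test the white USB programmer stick from the cardboard tray in the grey drop-front fixture: pull the front flap all the way down, lay the stick flat, the same side up as it lies now and with its metal plug to the right, between the locating pins on the inside of the flap, let go of it, and push the flap fully shut. Only when the flap is shut flip the safety catch on the roof over to the left until it lies flat, then pull the T-handled lever behind it forward to its stop against its spring. Finish while still holding the lever there, so that the contacts stay pressed on the stick, and leave the other things on the bench where they are.

Things in the scene. Friction and masses are not known exactly. Their poses are not given: they have to be found in the camera images.
- fixture: Test fixture fixed to the bench: grey and aluminium box, 160 mm wide, 145 mm deep, roof at z = 130 mm. Origin on the bench under the middle of the flap's hinge line; its x points from the flap to the box's back (away from the operator), y to the operator's left. The side walls reach from just behind the flap to x = 144 mm; the roof from x = 24 mm.
- flap (a joint): Bottom-hinged aluminium front flap: 0 = shut (its top then leans 0.10 rad from upright towards the operator), 1.47 = fully down, inner face level. Starts a little ajar. Stiff friction hinge: it stays wherever it is left; about 4 to 8 N at its grip bar moves it.
- flap_hinge (a point): Middle of the flap's hinge line, 36 mm above the bench, fixed to the fixture; the hinge axis is the fixture's y.
- flap_bar (a point): Middle of the black round grip bar on the flap's top edge, moving with it: 44 mm long along the fixture's y with free flat ends, diameter 14 mm, 114 mm from the hinge line, 5 mm outside the inner face's plane; 31 mm above the bench with the flap down, 149 mm shut. Two stems carry it 13 mm from its middle. Pinched across its ends from above it turns between the fingers as the flap swings. Axes as point nest.
- nest (a point): Point on the flap's inner face, moving with it, where the seated stick's origin belongs: 56 mm from the hinge line, on the floor of the black nest plate (92 x 62 mm), 40 mm above the bench with the flap down. Axes: x out of the inner face (up when the flap is down), y = fixture's left, z from the hinge towards the grip bar.
- nest_body (a point): Where the middle of the stick's 60 x 24 mm body belongs, on the nest's floor, 8 mm left of point nest. Seven steel locating pins (diameter 6 mm, straight for 7.5 mm, tapering to 14.5 mm) stand round the body with 3 mm play: two at each long side, 24 mm left and right of this point so that fingers fit between them, one at the left end, two at the right with the plug between them.
- programmer: Loose USB programmer stick, about 20 g, lying in the low cardboard tray left of the fixture (floor 4 mm, rim 33 mm above the bench): white body 60 x 24 x 11 mm with a 16 mm metal plug at one end (76 mm in all). Origin underneath, middle of the 76 mm; x points to the plug, z up. Middle of the body and weight at x = -8 mm: grip it there across the 24 mm. Seated, its x points to the fixture's right.
- catch (a joint): Angle of the safety catch: 0 = upright, its pawl blocks the lever; 1.5 = flipped over to the fixture's left (+y), lying flat, lever free. It stays wherever it is left; about 1 N at its tip moves it.
- catch_hinge (a point): Point on the catch's shaft below the thumb paddle, 40 mm behind the flap hinge, 137 mm above the bench; the shaft runs along the fixture's x, in the middle of its width.
- catch_tip (a point): Middle of the top edge of the catch's ribbed steel thumb paddle, moving with the catch: the paddle is a plate 28 mm long along the fixture's x, 5 mm thick, its edge 48 mm from the shaft. The space on both sides of it is free.
- lever (a joint): Angle of the lever: 0 = upright, 1.05 = pulled forward (towards the operator) and down to its stop. A spring drives it back to 0 when let go: about 5 N at the grip at the start, 9 N at the stop.
- lever_hinge (a point): Pivot of the lever, 120 mm behind the flap hinge, 157 mm above the bench; its axis is the fixture's y.
- lever_grip (a point): Middle of the lever's black T grip, moving with it: round bar 48 mm long along the fixture's y with free flat ends, diameter 16 mm, on a 12 mm steel shank, 95 mm from the pivot (252 mm above the bench at the start, 204 mm at the stop). Pinched across its ends from above it turns between the fingers; it can also be hooked from behind.
- contacts: The spring contact head inside the box behind the shut flap: a white block with brass contact pins. The lever drives it forward; its springs press the seated stick with about 6 N at the lever's stop. Origin on the flap's hinge line.
- tape: Amber roll of tape lying flat, 69 mm across, 12 mm high, loose; a bystander. Origin at its underside.
- terminal: Green screw terminal block, 22 x 36 x 17 mm, loose in the tray; a bystander. Origin at its underside.
- pen: Black marker pen, 131 mm long, 15 mm thick, loose; a bystander. Origin at its underside.
- eyeglass: Black eye loupe standing on its rim, 34 mm across, 27 mm high, loose; a bystander. Origin at its underside.
- jar: Grey paste jar with a white lid, 45 mm across, 37 mm high, loose; a bystander. Origin at its underside.

How it is judged:
On the way, in this order (a step that is already met when the one before it is completed fails the run):
1. the flap is all the way down (value of joint flap above 1.38 rad), for 0.1 s.
2. the stick lies between the locating pins of the lowered flap, let go (value of joint flap above 1.3 rad and x of programmer in the frame of nest between -0.003 and 0.004 m and y of programmer in the frame of nest between -0.006 and 0.006 m and z of programmer in the frame of nest between -0.005 and 0.005 m and angle between the x axis of programmer and the y axis of nest, either way round below 0.15 rad and contact force between the fingers and programmer below 0.1 N), for 0.2 s.
3. the flap is shut with the stick in its nest (value of joint flap below 0.06 rad and x of programmer in the frame of nest between -0.003 and 0.004 m and y of programmer in the frame of nest between -0.006 and 0.006 m and z of programmer in the frame of nest between -0.005 and 0.005 m and angle between the x axis of programmer and the y axis of nest, either way round below 0.15 rad), for 0.2 s.
4. the safety catch is flipped over, the flap still shut (value of joint catch above 1.2 rad and value of joint flap below 0.08 rad), for 0.1 s.
5. the lever is at its stop and the contacts press on the stick (value of joint lever above 0.95 rad and contact force between contacts and programmer above 1.5 N), for 0.2 s.
At the end, for the whole second after the job is handed in: Fingers hold the lever at its stop (over 0.95 rad, over 1 N); the contacts press the stick with over 1.5 N; catch over 1.2 rad; flap under 0.08 rad; stick in its nest: within 6 mm along, 5 mm across, 4 mm of the floor, 0.15 rad, plug to the right (all of step 4 and all of step 5 and contact force between the fingers and fixture above 1 N and x of programmer in the frame of nest between -0.003 and 0.004 m and y of programmer in the frame of nest between -0.006 and 0.006 m and z of programmer in the frame of nest between -0.005 and 0.005 m and angle between the x axis of programmer and the y axis of nest, either way round below 0.15 rad); the arm keeps its last pose, push and grip.
It fails at once if the safety catch is flipped while the flap is open (value of joint catch above 0.6 rad and value of joint flap above 0.15 rad).
It fails at once if a loose bystander is pushed about (more than 4 cm) (distance of any of tape, terminal, pen, eyeglass, jar from where it was at the start of the episode above 0.04 m).
It also fails if it takes over 72 s, if anything falls off the work surface, if the arm or the gripper's body presses on something with over 40 N, if the wrist force passes 120 N, or if a joint passes its speed limit or range.

ROBOT

A 6-joint arm with a two-finger parallel gripper is mounted at the origin on a cart in front of the work surface, level with it; the furniture and walls round the work are solid. World frame = base frame: x ahead of the robot, y to its left, z up, the work surface at z = 0. Lengths are in m, angles in rad, forces in N, time in s.
With the tool pointing down it reaches from about 0.25 to 0.775 m from the base axis. Payload 4 kg.
Tool frame: the origin (TCP) lies at the very end of the fingers, on their centre line; the grasp point (between the pads) lies 19 mm behind it; z points along the fingers, y is the line along which they close (so a half turn about z gives the same grasp; the last joint's range is limited). The gripper opens to 94 mm and grips with 3 to 60 N. Pads are 16 mm wide; open, the fingers measure 119 mm over their backs; the gripper's body (75 mm by 177 mm) begins 78 mm behind the grasp point.
Start: joints at [1.183, 0.087, 1.371, -0, 1.684, -0.103], TCP at [0.155, 0.528, 0.168] pointing down, gripper open.
Joint ranges: [-3.1, 3.1], [-0.76, 2.03], [0.27, 2.55], [-1.08, 4.22], [0.17, 2.65], [-2.57, 2.57]. Speed limits (rad/s): [2.79, 2.79, 3.14, 3.14, 3.14, 3.14].

INTERFACE

Orientations are given as [roll, pitch, yaw] about the fixed x, y, z axes, in that order (R = Rz(yaw) Ry(pitch) Rx(roll)).
In Python, from bench import robot, snapshot, finder gives the robot as it stands.
- The arm moves only by the tool drive_tool, never from a script. Its argument "deltas" is text: rows parted by semicolons, each of 7 numbers parted by spaces: the shift along the tool's x, y, z each as a share of 100 mm, from -1 to 1, then the turn, a rotation vector about the tool's x, y, z each as a share of 90 degrees, from -1 to 1, then the finger opening in mm, from 0 to 94. In form: tx ty tz rx ry rz gripper; .... A call has 1 to 5 rows; each row is the pose to reach, as a shift and turn from the pose commanded when the call began, along the tool's axes at that moment; what a row does not reach only later rows make up. A row lasts 1/10 s, in which the tool goes at most 50 mm and 8.59 degrees, less where a joint would pass 70% of its speed; a pose out of reach is approached as far as the arm can. A call with a number of a shift or a turn outside -1 to 1 is refused whole. A call with a gripper value outside its range is refused whole. The fingers move at their own pace and stop on an object; the grip force is fixed at half the most. Time passes only in rows, so rows that repeat a pose let the fingers close. It gives the time, the measured TCP pose, the force, the opening and the grip force at its end, in the units of the state.
- robot.get_obs(): the state, without advancing time (a new reading comes with each control period).
- snapshot(name): name is "side" or "top"; returns a dict with "img" (480x640x3 uint8, red, green, blue), "fx", "fy", "cx", "cy" (pixels), "T" (4x4, takes a point from camera to world coordinates). Camera axes: x right, y up, looking along -z (the intrinsics and any distortion apply to the point x, -y, -z); pixel columns grow to the right and rows downward; lengths in m; the calibration is good to about 2 mm. A picture is of the moment at which its call begins. There is no depth.
- robot.close_job(): hands the job in; it is judged then, once.
Trained networks look in the newest picture that a camera, given by its name, has taken for a name from the list of things; names that differ only in an ending like _2 or _b are one class to them, and where a whole thing is asked for, a point or a joint stands for the part that bears it (a point fixed in the world has none). Each returns a list of dicts, best first, with "confidence" (0 to 1); they miss things now and then, are a little off and sometimes report something else, mostly with a low value. They report only what shows in the picture. A call takes as long as a camera call.
- finder.look_for(camera, thing): "xy" ([column, row] in pixels, amid what is visible of it).
- finder.masks_of(camera, thing): "region" (480x640 bool, what is visible of it) and "xy" ([column, row] in pixels, amid what is visible of it).
- finder.landmark_of(camera, thing): "xy" ([column, row] in pixels: a listed point, or the origin of a listed thing).
The state is a dict: "time": time; "joint_positions": joint angles; "qvel": joint speeds; "joint_torque": joint torques, N m; "tool_pos": TCP position; "ee_rot": TCP orientation; "wrist_force": force on the tool from outside, world axes, zero at the start; "wrist_torque": the same for the moment, N m; "width": finger opening in m; "finger_force": force on a finger pad.
Only numpy, scipy, OpenCV 4.12 (cv2) and the standard library are available. Lean on these libraries where they do the work, as an engineer would, in place of code of your own. Each camera call takes 0.05 s, during which the arm holds its last target. There are 200 camera calls.

## Working session

There is one attempt and no reset: what is moved stays moved. The work goes in short steps, Python scripts to look and compute and a tool call to move; the robot and the scene stay as the last step left them, time stands still between calls to the robot, and variables do not carry over. Pictures are saved under pics/ and viewed, at most 10 in all, crops included, and the job is handed in when it is done.

Besides the shell and the picture viewer there is one more tool, called as name(argument=value, ...), one argument or row to a line, values as JSON. drive_tool: Moves the arm, as the interface text tells. Shift numbers are shares of 100 mm and turn numbers shares of 90 degrees, none past 1 either way. Its arguments: {"type":"object","properties":{"deltas":{"type":"string"}},"required":["deltas"]}

```bash
ls; mkdir -p pics
cat > h.py <<'E'
import numpy as np, cv2
from bench import robot, snapshot, finder
from scipy.spatial.transform import Rotation as R
def P(s):
    Rw=s["T"][:3,:3]@np.diag([1,-1,-1]); t=s["T"][:3,3]
    return np.array([[s["fx"],0,s["cx"]],[0,s["fy"],s["cy"]],[0,0,1]])@np.hstack([Rw.T,(-Rw.T@t)[:,None]])
def onz(s,xy,z):
    d=s["T"][:3,:3]@np.array([(xy[0]-s["cx"])/s["fx"],-(xy[1]-s["cy"])/s["fy"],-1]); t=s["T"][:3,3]
    return t+d*(z-t[2])/d[2]
def proj(s,p):
    q=P(s)@np.append(p,1); return q[:2]/q[2]
def tri(s1,a,s2,b):
    X=cv2.triangulatePoints(P(s1),P(s2),np.array(a,float),np.array(b,float))[:,0]; return X[:3]/X[3]
E
python3 - <<'E'
from h import *
np.set_printoptions(precision=4,suppress=True)
S={c:snapshot(c) for c in("side","top")}
for c,s in S.items():
    cv2.imwrite(f"pics/{c}0.png",s["img"][:,:,::-1]); print(c,s["T"],s["fx"],s["cx"],s["cy"],[k for k in s])
L={}
for n in "flap_hinge flap_bar nest nest_body programmer catch_hinge catch_tip lever_hinge lever_grip fixture tape pen jar eyeglass terminal".split():
    for c in S:
        r=finder.landmark_of(c,n)
        if r: L[n,c]=r[0]["xy"]; print(n,c,np.round(r[0]["xy"],1),round(r[0]["confidence"],2))
    if (n,"side") in L and (n,"top") in L: 
        X=tri(S["side"],L[n,"side"],S["top"],L[n,"top"]); print("   ",X,proj(S["top"],X)-L[n,"top"])
o=robot.get_obs(); print(o)
E
```

```text
pics
side [[ 0.9358  0.1831 -0.3011  0.1998]
 [-0.3524  0.4825 -0.8019 -0.9017]
 [-0.0016  0.8565  0.5161  0.7134]
 [ 0.      0.      0.      1.    ]] 464.22303250433066 318.67675811472844 233.61702809769403 ['img', 'fx', 'fy', 'cx', 'cy', 'T']
top [[-0.0249  0.9896 -0.1415  0.3518]
 [-0.9997 -0.0249  0.0016 -0.0316]
 [-0.0019  0.1415  0.9899  1.3873]
 [ 0.      0.      0.      1.    ]] 562.8851334502272 313.20886150138375 240.5671719638149 ['img', 'fx', 'fy', 'cx', 'cy', 'T']
flap_hinge top [356.5 240.7] 0.71
flap_bar side [319.3 264.6] 0.75
flap_bar top [359.6 253.7] 0.82
    [ 0.4943 -0.1352  0.142 ] [-0.3699  1.5205]
nest side [336.  282.4] 0.92
nest top [364.7 247.7] 0.76
    [ 0.5182 -0.1527  0.0985] [ 0.2173 -0.8025]
nest_body side [333.9 280.1] 0.93
nest_body top [361.6 244.2] 0.67
    [ 0.5227 -0.1446  0.0992] [-0.2191  0.8355]
programmer side [283.2 256.1] 0.63
programmer top [254.5 272.1] 0.59
    [0.4753 0.1115 0.0124] [ 0.1118 -0.5523]
catch_hinge side [356.  261.4] 0.63
catch_hinge top [365.3 216.9] 0.59
    [ 0.576  -0.1506  0.1409] [-0.6099  2.0806]
catch_tip side [36
[... 686 characters left out ...]
  220.7] 0.67
eyeglass top [172.5 242.7] 0.62
    [ 0.5568  0.3165 -0.0025] [ 0.2501 -1.1471]
terminal side [312.  404.6] 0.64
terminal top [249.7 234.6] 0.52
    [ 0.6539  0.221  -0.7849] [-2.187   9.7287]
{'time': 1.6, 'joint_positions': array([ 1.1829,  0.0872,  1.3707, -0.    ,  1.6836, -0.1031]), 'qvel': array([ 0.0001,  0.    , -0.0005, -0.0007,  0.0009,  0.0004]), 'joint_torque': array([ -0.0008, -34.0041, -30.2582,   0.0716,   0.0239,  -0.    ]), 'tool_pos': array([0.1546, 0.5279, 0.1676]), 'ee_rot': array([3.1415, 0.    , 2.8568]), 'wrist_force': array([-0.1626, -0.725 , -0.8714]), 'wrist_torque': array([-0.0177, -0.0054,  0.0309]), 'finger_force': 0.0, 'width': 0.09354246431150537}
```

View pictures.

View pics/side0.png

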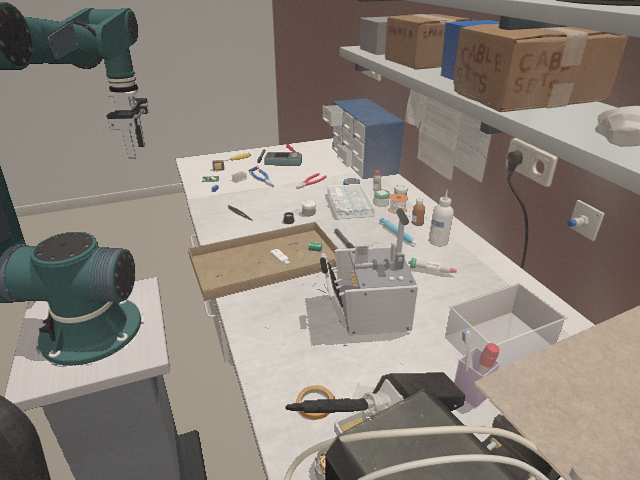

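View pics/top0.png

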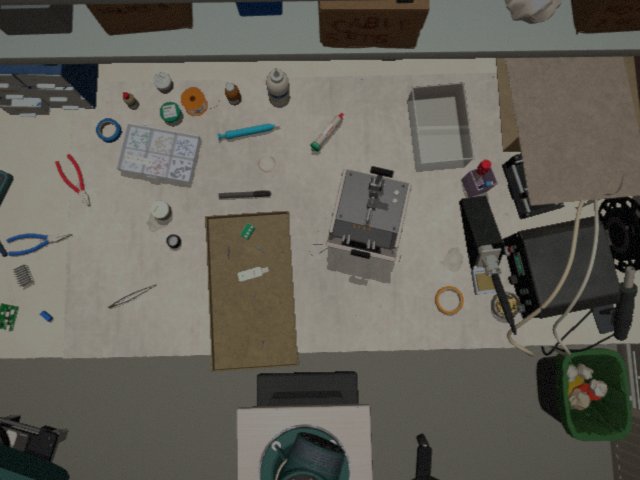

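```bash
cat > fit.py <<'E'
from h import *
from scipy.optimize import least_squares
def fx2w(q,p): 
    c,s=np.cos(q[2]),np.sin(q[2]); return np.array([q[0]+c*p[0]-s*p[1],q[1]+s*p[0]+c*p[1],p[2]])
def onflap(a,o,th,y=0):
    t=.1+th; return np.array([-a*np.sin(t)-o*np.cos(t), y, .036+a*np.cos(t)-o*np.sin(t)])
pts=lambda th:dict(flap_hinge=(0,0,.036),catch_hinge=(.04,0,.137),catch_tip=(.04,0,.185),lever_hinge=(.12,0,.157),lever_grip=(.12,0,.252),fixture=(0,0,0),
  flap_bar=onflap(.114,.005,th),nest=onflap(.056,-.004,th),nest_body=onflap(.056,-.004,th,.008))
E
python3 - <<'E'
from fit import *
np.set_printoptions(precision=4,suppress=True)
S={c:snapshot(c) for c in("side","top")}
obs=[]
for c in S:
    for n in pts(0):
        r=finder.landmark_of(c,n)
        if r and r[0]["confidence"]>.4: obs.append((c,n,r[0]["xy"]))
f=lambda q:np.concatenate([proj(S[c],fx2w(q,pts(q[3])[n]))-xy for c,n,xy in obs])
r=least_squares(f,[.54,-.14,-.25,.2],loss="soft_l1"); q=r.x; print("fixture x y yaw flap",q)
for (c,n,_),e in zip(obs,f(q).reshape(-1,2)): print(c,n,e)
for n,p in pts(q[3]).items(): print(n,fx2w(q,p))
for n,z in (("programmer",.013),):
    for c in S:
        m=finder.masks_of(c,n)
        for k in m[:1]:
            ys,xs=np.nonzero(k["region"]); W=np.array([onz(S[c],p,z)[:2] for p in zip(xs,ys)])
            rr=cv2.minAreaRect((W*1000).astype(np.float32)); u=np.linalg.svd(W-W.mean(0),full_matrices=False)[2][0]
            print(c,k["confidence"],len(xs),W.mean(0),rr,np.arctan2(u[1],u[0]))
        l=finder.landmark_of(c,n)
        for k in l[:2]: print(c,k["confidence"],k["xy"],onz(S[c],k["xy"],.004))
cv2.imwrite("pics/stick.png",cv2.resize(S["top"]["img"][200:300,200:300,::-1],(600,600),interpolation=cv2.INTER_CUBIC))
np.save("q.npy",q)
E
```

```text
fixture x y yaw flap [ 0.539  -0.146  -0.2622  0.2754]
side flap_hinge [-2.0021 -0.2839]
side catch_hinge [2.5512 0.7154]
side catch_tip [0.5795 2.8731]
side lever_hinge [ 0.0618 -3.1006]
side lever_grip [ 0.3492 -0.9732]
side fixture [-0.0732 -0.0468]
side flap_bar [ 0.7828 -3.5249]
side nest [-1.0439 -1.995 ]
side nest_body [-3.1998 -0.0594]
top flap_hinge [ 1.6533 -0.3541]
top catch_hinge [0.4853 0.1461]
top catch_tip [3.5375 1.0629]
top lever_hinge [-0.5587  0.0676]
top lever_grip [-0.0989 -0.373 ]
top fixture [0.5012 1.0611]
top flap_bar [-0.989  2.493]
top nest [-6.8313 -2.3028]
top nest_body [ 2.3159 -0.9034]
flap_hinge [ 0.539 -0.146  0.036]
catch_hinge [ 0.5776 -0.1564  0.137 ]
catch_tip [ 0.5776 -0.1564  0.185 ]
lever_hinge [ 0.6549 -0.1771  0.157 ]
lever_grip [ 0.6549 -0.1771  0.252 ]
fixture [ 0.539 -0.146  0.   ]
flap_bar [ 0.4941 -0.134   0.1402]
nest [ 0.5227 -0.1417  0.0896]
nest_body [ 0.5248 -0.134   0.0896]
side 0.73 128 [0.4674 0.1161] ((468.17694091796875, 113.21521759033203), (24.38771629333496, 77.55680847167969), 14.284549713134766) -1.3523088388786706
side 0.43 [281.8, 256.8] [0.4761 0.1215 0.004 ]
top 0.66 258 [0.4712 0.119 ] ((471.9192199707031, 116.30815124511719), (23.963653564453125, 72.73570251464844), 13.887642860412598) -1.3301723775752103
top 0.62 [253.6, 269.7] [0.4807 0.1148 0.004 ]
```

View pics/stick.png

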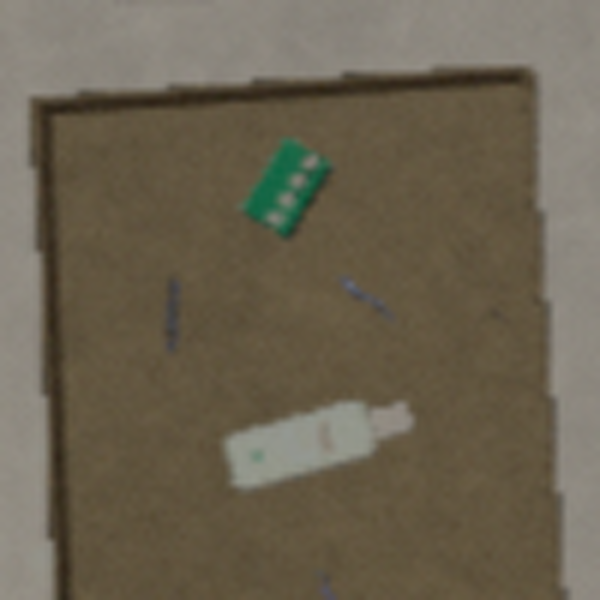

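drive_tool(
  deltas="-0.35 -0.35 -0.1 0 0 0 70; -0.7 -0.7 -0.2 0 0 0 70; -1 -1 -0.32 0 0 0 70",
)

```text
time: 3.1
tool_pos: [0.2227, 0.402, 0.1994]
ee_rot: [-3.14, 0.0, 2.858]
wrist_force: [1.8, 0.2, -0.0]
width: 0.0734
finger_force: 0.0
```

drive_tool(
  deltas="-0.35 -0.35 0 0 0 0 70; -0.7 -0.7 0 0 0 0 70; -1 -1 0 0 0 0 70",
)

```text
time: 3.4
tool_pos: [0.291, 0.2778, 0.2]
ee_rot: [3.141, 0.001, 2.857]
wrist_force: [0.0, 0.6, 0.5]
width: 0.0699
finger_force: 0.0
```

drive_tool(
  deltas="-0.35 -0.35 0 0 0 0 70; -0.7 -0.7 0 0 0 0 70; -1 -1 0 0 0 0 70",
)

```text
time: 3.7
tool_pos: [0.3589, 0.1536, 0.2]
ee_rot: [3.141, 0.001, 2.856]
wrist_force: [1.0, 1.4, -0.8]
width: 0.0701
finger_force: 0.0
```

drive_tool(
  deltas="-0.35 -0.35 0 0 0 0 70; -0.7 -0.7 0 0 0 0 70; -1 -1 0 0 0 0 70",
)

```text
time: 4.0
tool_pos: [0.4268, 0.0293, 0.1998]
ee_rot: [3.141, 0.001, 2.856]
wrist_force: [0.3, 0.7, 0.3]
width: 0.0697
finger_force: 0.0
```

drive_tool(
  deltas="-0.35 -0.35 0 0 0 0 64; -0.7 -0.7 0 0 0 0 64; -1 -1 0 0 0 0 64",
)

```text
time: 4.3
tool_pos: [0.4947, -0.0949, 0.1996]
ee_rot: [3.142, 0.0, 2.855]
wrist_force: [1.0, 1.2, 0.7]
width: 0.0641
finger_force: 0.0
```

drive_tool(
  deltas="-0.1 -0.38 0 0 0 -0.015 64; -0.1 -0.38 0 0 0 -0.015 64; -0.1 -0.38 0.2 0 0 -0.015 64",
)

```text
time: 4.6
tool_pos: [0.4945, -0.1333, 0.1822]
ee_rot: [-3.142, 0.006, 2.878]
wrist_force: [0.0, -0.2, 1.0]
width: 0.0642
finger_force: 0.0
```

Run:
```python
from h import *
s=snapshot("side"); cv2.imwrite("pics/a.png",cv2.resize(s["img"][150:350,250:450,::-1],(600,600),interpolation=cv2.INTER_CUBIC))
r=finder.landmark_of("side","flap_bar"); print(r[:1], proj(s,[.494,-.134,.14]))
print(robot.get_obs()["tool_pos"],proj(s,robot.get_obs()["tool_pos"]))
```

```text
[{'xy': [321.5, 267.5], 'confidence': 0.62}] [321.33553789 264.67277248]
[ 0.49139558 -0.13094342  0.17713943] [319.69472714 249.72531347]
```

View pics/a.png

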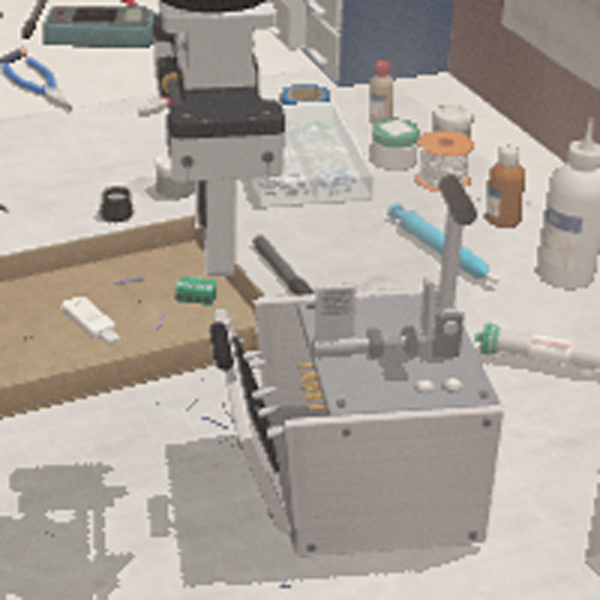

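drive_tool(
  deltas="-0.03 -0.02 0.2 0 0 0 64; -0.03 -0.02 0.46 0 0 0 64; -0.03 -0.02 0.46 0 0 0 40; -0.03 -0.02 0.46 0 0 0 30; -0.03 -0.02 0.46 0 0 0 30",
)

```text
time: 5.2
tool_pos: [0.4962, -0.1343, 0.1356]
ee_rot: [-3.141, 0.003, 2.881]
wrist_force: [-0.4, -0.1, -0.3]
width: 0.0435
finger_force: 0.0
```

drive_tool(
  deltas="0 0 0 0 0 0 30",
)

```text
time: 5.3
tool_pos: [0.4962, -0.1346, 0.1355]
ee_rot: [-3.141, 0.003, 2.881]
wrist_force: [0.4, 0.3, 0.6]
width: 0.0355
finger_force: 0.0
```

drive_tool(
  deltas="0 0 0 0 0 0 64; 0 0 0 0 0 0 64; 0 0 0 0 0 0 64; 0 0 0 0 0 0 64",
)

```text
time: 5.7
tool_pos: [0.4952, -0.1345, 0.1336]
ee_rot: [3.142, 0.0, 2.88]
wrist_force: [-0.9, -0.2, -0.3]
width: 0.0626
finger_force: 0.0
```

Run:
```python
from fit import *
s=snapshot("side"); cv2.imwrite("pics/b.png",cv2.resize(s["img"][220:320,280:380,::-1],(800,600),interpolation=cv2.INTER_CUBIC)[:, :])
q=np.load("q.npy"); np.set_printoptions(precision=4,suppress=True)
for n in("flap_bar","nest","nest_body"):print(n,finder.landmark_of("side",n)[:1])
for th in(.2,.275,.35,.42): p=fx2w(q,onflap(.114,.005,th));print(th,p,proj(s,p), [proj(s,fx2w(q,onflap(.114,.005,th,y))) for y in(-.022,.022)])
o=robot.get_obs();print(o["tool_pos"],o["width"],proj(s,o["tool_pos"]))
```

```text
flap_bar [{'xy': [320.7, 267.2], 'confidence': 0.81}]
nest [{'xy': [335.6, 281.9], 'confidence': 0.75}]
nest_body [{'xy': [333.4, 281.4], 'confidence': 0.68}]
0.2 [ 0.5018 -0.1361  0.1434] [325.0756 263.1386] [array([326.2166, 269.0531]), array([323.9767, 257.4422])]
0.275 [ 0.4942 -0.134   0.1402] [321.4027 264.5667] [array([322.4723, 270.5025]), array([320.3724, 258.8494])]
0.35 [ 0.4867 -0.132   0.1365] [317.8581 266.2079] [array([318.8586, 272.1671]), array([316.8943, 260.4678])]
0.42 [ 0.4801 -0.1302  0.1324] [314.6857 267.9218] [array([315.6243, 273.9046]), array([313.7816, 262.1588])]
[ 0.4952 -0.1345  0.1335] 0.06391204722990215 [321.9289 267.153 ]
```

View pics/b.png

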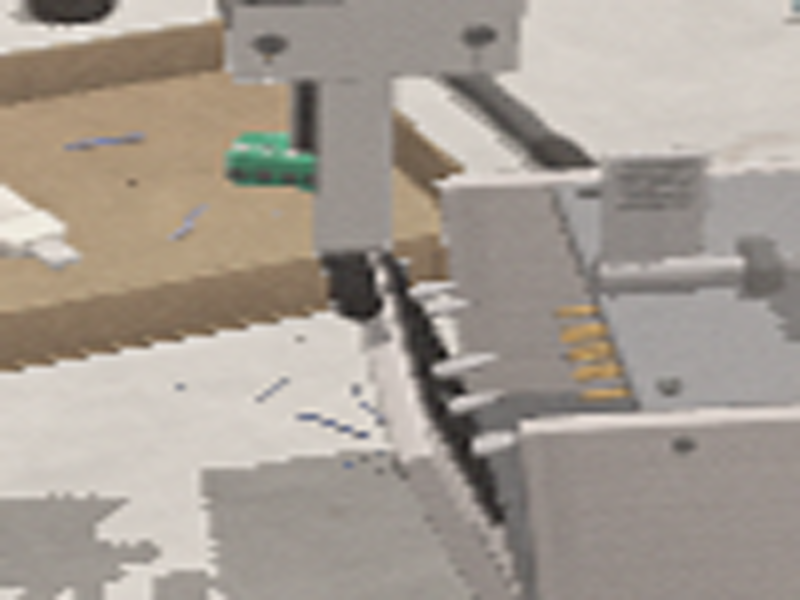

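Run:
```python
from h import *
im=[]
S={c:snapshot(c) for c in("side","top")}
o=robot.get_obs();Rt=R.from_euler("xyz",o["ee_rot"]).as_matrix()
for c,s in S.items():
    k=8; u=proj(s,o["tool_pos"]).astype(int); x0,y0=u[0]-25,u[1]-37
    I=np.ascontiguousarray(cv2.resize(s["img"][y0:y0+75,x0:x0+50,::-1],None,fx=k,fy=k,interpolation=cv2.INTER_CUBIC))
    for y,col in((-.032,(0,0,255)),(.032,(255,0,0))):
        for z in (0,-.019,-.06):
            p=o["tool_pos"]+Rt@[0,y,z]; a=(proj(s,p)-[x0,y0]+.5)*k; cv2.circle(I,tuple(int(v) for v in a),4,col,-1)
    im.append(I); print(c,x0,y0)
cv2.imwrite("pics/c.png",np.hstack(im))
s0=S["side"];print(proj(s0,[.1546,.5279,.1676]),proj(S["top"],[.1546,.5279,.1676]))
```

```text
side 296 230
top 333 218
[139.73551842 163.40178446] [ 49.54944261 422.84065129]
```

View pics/c.png

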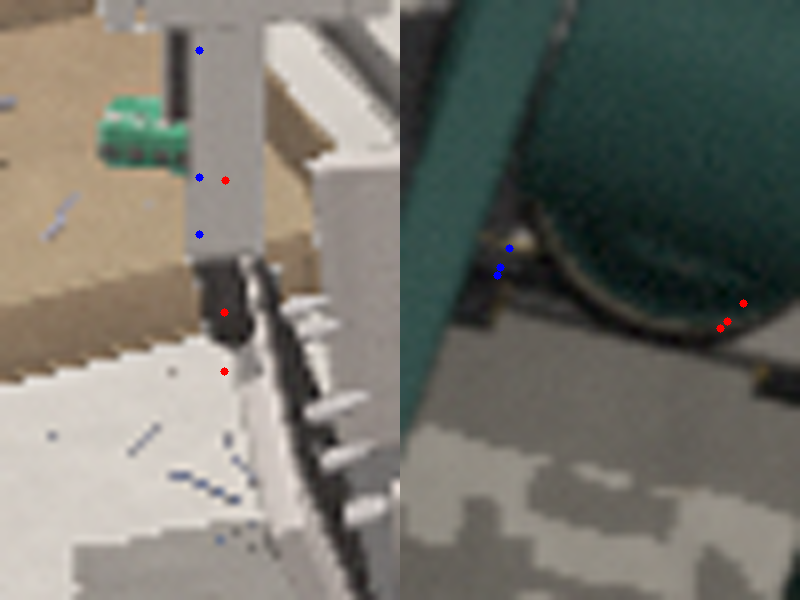

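Run:
```python
from h import *
im=[]
p0=np.array([.1546,.5279,.1676]);Rt=R.from_euler("xyz",[3.1415,0,2.8568]).as_matrix()
for c,w in(("side",.047),("top",.047)):
    s=snapshot(c); s["img"]=cv2.imread(f"pics/{c}0.png")
    k=6; u=proj(s,p0).astype(int); x0,y0=max(u[0]-30,0),min(u[1]-60,380)
    I=np.ascontiguousarray(cv2.resize(s["img"][y0:y0+100,x0:x0+65],None,fx=k,fy=k,interpolation=cv2.INTER_CUBIC))
    for y,col in((-w,(0,0,255)),(w,(255,0,0))):
        for z in (0,-.019,-.06,-.097):
            p=p0+Rt@[0,y,z]; a=(proj(s,p)-[x0,y0]+.5)*k; cv2.circle(I,tuple(int(v) for v in a),4,col,-1)
    im.append(I)
cv2.imwrite("pics/d.png",np.hstack(im))
```

```text
(no output)
```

View pics/d.png

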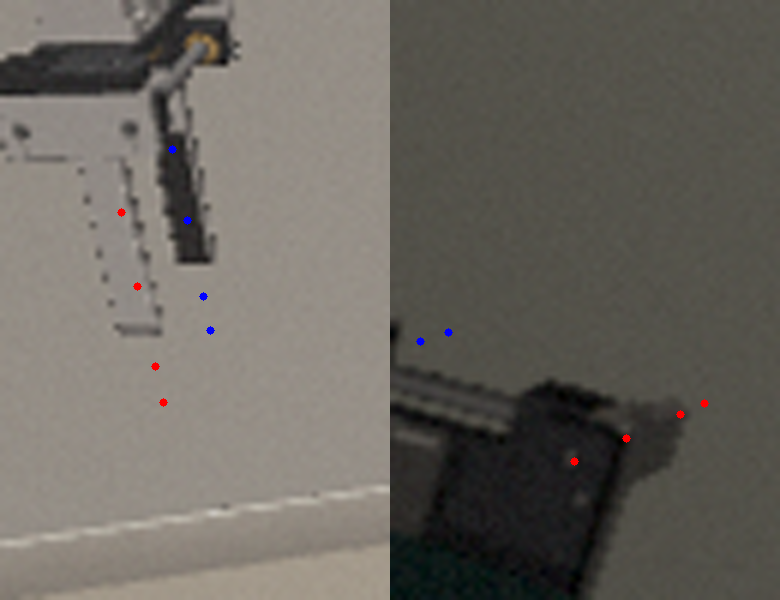

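drive_tool(
  deltas="0 0 0.2 0 0 0 64; 0 0 0.38 0 0 0 64; 0 0 0.38 0 0 0 40; 0 0 0.38 0 0 0 34; 0 0 0.38 0 0 0 34",
)

```text
time: 6.6
tool_pos: [0.4949, -0.1371, 0.0962]
ee_rot: [-3.136, 0.001, 2.88]
wrist_force: [-1.9, -6.7, -1.9]
width: 0.0435
finger_force: 27.7
```

drive_tool(
  deltas="0 0 0 0 0 0 34; 0 0 0 0 0 0 34",
)

```text
time: 6.8
tool_pos: [0.4949, -0.137, 0.0961]
ee_rot: [-3.137, 0.001, 2.879]
wrist_force: [-1.1, -5.2, -3.1]
width: 0.0436
finger_force: 30.0
```

drive_tool(
  deltas="0.11 -0.02 0.06 0 0 0 34; 0.22 -0.02 0.13 0 0 0 34; 0.33 -0.02 0.23 0 0 0 34; 0.42 -0.02 0.33 0 0 0 34; 0.5 -0.02 0.44 0 0 0 34",
)

```text
time: 7.3
tool_pos: [0.4484, -0.1249, 0.0571]
ee_rot: [-3.14, 0.008, 2.88]
wrist_force: [-4.6, 0.3, 13.1]
width: 0.0435
finger_force: 30.0
```

drive_tool(
  deltas="0.075 0 0.13 0 0 0 34; 0.13 0 0.27 0 0 0 34; 0.16 0 0.4 0 0 0 34; 0.175 0 0.53 0 0 0 34; 0.175 0 0.67 0 0 0 34",
)

```text
time: 7.8
tool_pos: [0.4293, -0.1199, -0.0133]
ee_rot: [-3.14, 0.001, 2.881]
wrist_force: [-5.7, 0.3, 6.4]
width: 0.0436
finger_force: 30.0
```

drive_tool(
  deltas="0 0 0 0 0 0 34; 0 0 0 0 0 0 34",
)

```text
time: 8.0
tool_pos: [0.4291, -0.1198, -0.0154]
ee_rot: [-3.14, -0.0, 2.88]
wrist_force: [-2.3, -3.5, -5.3]
width: 0.0438
finger_force: 30.0
```

drive_tool(
  deltas="0 0 0.05 0 0 0 34; 0 0 0.05 0 0 0 34; 0 0 0 0 0 0 64; 0 0 0 0 0 0 64; 0 0 0 0 0 0 64",
)

```text
time: 8.5
tool_pos: [0.4307, -0.1188, -0.0144]
ee_rot: [3.141, 0.002, 2.88]
wrist_force: [0.6, 0.7, 0.2]
width: 0.0627
finger_force: 0.0
```

drive_tool(
  deltas="0 0 -0.3 0 0 0 64; 0 0 -0.6 0 0 0 64; 0 0 -1 0 0 0 64; 0 0.5 -1 0 0 0 64; 0 1 -1 0 0 0 64",
)

```text
time: 9.0
tool_pos: [0.4574, -0.0223, 0.0871]
ee_rot: [3.14, 0.005, 2.876]
wrist_force: [0.5, 0.3, -0.1]
width: 0.0638
finger_force: 0.0
```

drive_tool(
  deltas="0 0.4 0 0 0 0.095 50; 0 0.8 0 0 0 0.19 50; 0 1 0 0 0 0.285 50; 0 1 0 0 0 0.38 50; 0 1 0 0 0 0.475 50",
)

```text
time: 9.5
tool_pos: [0.4813, 0.0758, 0.0847]
ee_rot: [3.141, -0.001, 2.15]
wrist_force: [0.2, 0.4, 0.1]
width: 0.0498
finger_force: 0.0
```

Run:
```python
from fit import *
np.set_printoptions(precision=4,suppress=True)
print({k:robot.get_obs()[k] for k in("tool_pos","ee_rot")})
S={c:snapshot(c) for c in("side","top")}
obs=[]
for c in S:
    for n in pts(0):
        r=finder.landmark_of(c,n)
        if r and r[0]["confidence"]>.4: obs.append((c,n,r[0]["xy"]))
f=lambda q:np.concatenate([proj(S[c],fx2w(q,pts(q[3])[n]))-xy for c,n,xy in obs])
r=least_squares(f,[.54,-.14,-.25,1.4],loss="soft_l1"); q=r.x; print("fixture x y yaw flap",q)
for (c,n,_),e in zip(obs,f(q).reshape(-1,2)): print(c,n,e)
m=finder.masks_of("top","programmer")
for k in m[:1]:
    ys,xs=np.nonzero(k["region"]); W=np.array([onz(S["top"],p,.013)[:2] for p in zip(xs,ys)])
    print(k["confidence"],len(xs),cv2.minAreaRect((W*1000).astype(np.float32)))
print(onz(S["top"],[250,274.3],.015))
cv2.imwrite("pics/e.png",np.hstack([cv2.resize(S[c]["img"][y:y+130,x:x+130,::-1],(400,400),interpolation=cv2.INTER_CUBIC) for c,x,y in(("side",255,230),("top",230,190))]))
```

```text
{'tool_pos': array([0.4813, 0.0758, 0.0847]), 'ee_rot': array([ 3.141 , -0.0006,  2.1497])}
fixture x y yaw flap [ 0.5379 -0.1473 -0.2493  1.4925]
side flap_hinge [-1.2086 -2.1364]
side catch_hinge [1.3176 1.9986]
side catch_tip [-1.7589  3.046 ]
side lever_hinge [-1.0577 -1.7878]
side lever_grip [-1.0865 -3.5614]
side fixture [-2.0766 -3.6917]
side flap_bar [ 0.8863 -0.4193]
side nest [0.4859 0.2917]
side nest_body [1.4086 0.6464]
top flap_hinge [ 1.8044 -0.4334]
top catch_hinge [0.5548 2.2439]
top catch_tip [ 3.8215 -1.0242]
top lever_hinge [-0.6363 -1.0382]
top lever_grip [ 0.6177 -0.056 ]
top fixture [2.8382 1.3713]
top flap_bar [-0.0231  2.0367]
top nest [-4.0239 -1.6809]
top nest_body [-0.9745 -1.3174]
0.42 111 ((466.3680114746094, 136.86053466796875), (23.848615646362305, 30.276254653930664), 12.65803337097168)
[0.4686 0.1226 0.015 ]
```

View pics/e.png

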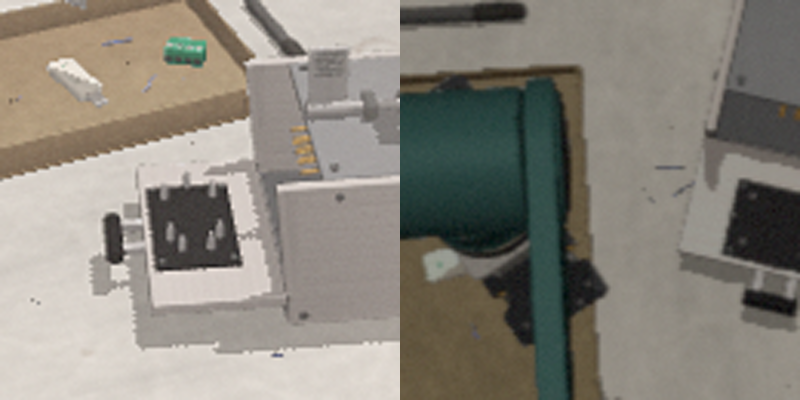

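drive_tool(
  deltas="0.2 0.08 0.1 0 0 0.08 50; 0.466 0.158 0.2 0 0 0.16 50; 0.466 0.158 0.3 0 0 0.219 50; 0.466 0.158 0.45 0 0 0.219 50; 0.466 0.158 0.45 0 0 0.219 50",
)

```text
time: 11.05
tool_pos: [0.4668, 0.1218, 0.0375]
ee_rot: [-3.137, -0.0, 1.81]
wrist_force: [-0.1, 0.2, 0.1]
width: 0.0501
finger_force: 0.0
```

Run:
```python
from h import *
np.set_printoptions(precision=4,suppress=True)
s=snapshot("side");o=robot.get_obs();print(o["tool_pos"],o["ee_rot"])
for n in("programmer",):
    l=finder.landmark_of("side",n)
    if l: print(l[0],onz(s,l[0]["xy"],.004))
    for k in finder.masks_of("side",n)[:1]:
        ys,xs=np.nonzero(k["region"]); W=np.array([onz(s,p,.0095)[:2] for p in zip(xs,ys)]); print(k["confidence"],len(xs),cv2.minAreaRect((W*1000).astype(np.float32)))
```

```text
[0.4677 0.1218 0.0387] [-3.1391 -0.0003  1.8098]
{'xy': [282.1, 255.5], 'confidence': 0.48} [0.4787 0.1273 0.004 ]
```

drive_tool(
  deltas="0.013 0.017 0.35 0 0 0 50; 0.013 0.017 0.68 0 0 0 50; 0.013 0.017 0.68 0 0 0 50; 0.013 0.017 0.68 0 0 0 15; 0.013 0.017 0.68 0 0 0 15",
)

```text
time: 11.7
tool_pos: [0.4718, 0.1237, -0.0262]
ee_rot: [3.138, 0.0, 1.809]
wrist_force: [0.5, -0.5, -0.7]
width: 0.0374
finger_force: 0.0
```

drive_tool(
  deltas="0 0 0 0 0 0 15; 0 0 0 0 0 0 15; 0 0 0 0 0 0 15",
)

```text
time: 12.0
tool_pos: [0.4713, 0.1237, -0.0268]
ee_rot: [3.139, 0.0, 1.809]
wrist_force: [-0.4, 0.5, 5.6]
width: 0.0235
finger_force: 30.0
```

drive_tool(
  deltas="0 0 -0.3 0 0 0 15; 0 0 -0.65 0 0 0 15; 0 0 -1 0 0 0 15; -0.3 -0.05 -1 0 0 0 15; -0.7 -0.1 -1 0 0 0.05 15",
)

```text
time: 12.5
tool_pos: [0.478, 0.0537, 0.0736]
ee_rot: [3.137, 0.0, 1.733]
wrist_force: [0.7, 0.1, -0.5]
width: 0.0233
finger_force: 30.0
```

drive_tool(
  deltas="-0.35 0.0 -0.15 0 0 0.05 15; -0.7 0.0 -0.3 0 0 0.12 15; -1 0.0 -0.3 0 0 0.2 15; -1 0.0 -0.3 0 0 0.264 15; -1 0.0 -0.3 0 0 0.264 15",
)

```text
time: 13.0
tool_pos: [0.4928, -0.0464, 0.1016]
ee_rot: [-3.141, -0.0, 1.314]
wrist_force: [0.8, 1.1, 0.4]
width: 0.0233
finger_force: 30.0
```

```bash
cat > m.py <<'E'
from h import *
np.set_printoptions(precision=4,suppress=True)
o=robot.get_obs();print(o["tool_pos"],o["ee_rot"],o["width"],o["time"])
S={c:snapshot(c) for c in("side","top")};a={}
for c in S:
    for i in range(2):
        l=finder.landmark_of(c,"programmer"); m=finder.masks_of(c,"programmer")
        if l: print(c,"lm",np.round(l[0]["xy"],1),l[0]["confidence"]); a.setdefault(c,l[0]["xy"])
        if m: print(c,"mask",np.round(m[0]["xy"],1),m[0]["confidence"],m[0]["region"].sum())
if len(a)==2: print(tri(S["side"],a["side"],S["top"],a["top"]))
E
python3 m.py
```

```text
[ 0.4928 -0.0464  0.1016] [-3.1415 -0.0003  1.3145] 0.02332556194481046 13.0
side lm [313.  249.5] 0.75
side mask [308.1 246.3] 0.52 192
side lm [313.  249.5] 0.75
side mask [308.1 246.3] 0.52 192
top lm [447.5 301.2] 0.74
top mask [251.1 193.5] 0.35 247
top lm [447.5 301.2] 0.74
top mask [251.1 193.5] 0.35 247
[ 0.3965 -0.2938  0.2958]
```

Run:
```python
from h import *
np.set_printoptions(precision=4,suppress=True)
s=snapshot("side")
print(onz(s,[313,249.5],.1326),proj(s,[.4908,-.0541,.1326]))
m=finder.masks_of("side","programmer")[0]["region"]; ys,xs=np.nonzero(m); print(xs.min(),xs.max(),ys.min(),ys.max())
for a in(-.038,.022,.038): print(proj(s,np.array([.4908,-.0541,.138])+a*np.array([-.2535,-.9673,0])))
cv2.imwrite("pics/f.png",np.hstack([cv2.resize(s["img"][205:285,270:350,::-1],(600,600),interpolation=cv2.INTER_CUBIC)]))
```

```text
[ 0.5016 -0.0606  0.1326] [307.6202 248.9654]
302 312 237 256
[306.2474 238.3387]
[308.4014 252.2403]
[309.0118 256.1801]
```

View pics/f.png

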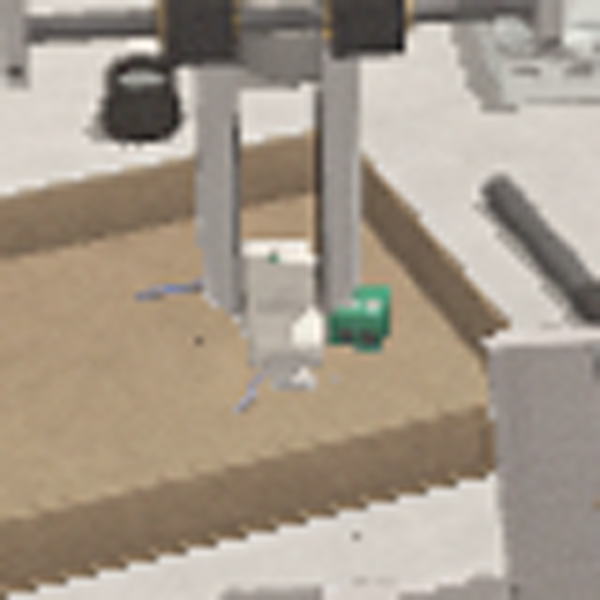

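drive_tool(
  deltas="-0.4 0.09 0 -0.05 0 0 15; -0.79 0.175 0 -0.0955 0 0 15; -0.79 0.175 0.2 -0.0955 0 0 15; -0.79 0.175 0.4 -0.0955 0 0 15; -0.79 0.175 0.4 -0.0955 0 0 15",
)

```text
time: 14.1
tool_pos: [0.4872, -0.1259, 0.0584]
ee_rot: [2.998, -0.001, 1.315]
wrist_force: [-0.1, -0.2, -0.5]
width: 0.0234
finger_force: 30.0
```

Run:
```python
from h import *
np.set_printoptions(precision=4,suppress=True)
s=snapshot("side");o=robot.get_obs();print(o["tool_pos"],o["ee_rot"],o["wrist_force"],o["time"])
Rt=R.from_euler("xyz",o["ee_rot"]).as_matrix(); print(Rt)
for n,base in(("tool",o["tool_pos"]+Rt@[-.008,0,-.031]),("world",o["tool_pos"]+[0,0,.037]+Rt@[-.008,0,.006])):
    print(n,base,proj(s,base),"ends",[proj(s,base+Rt@[-a,0,-.0055]) for a in(-.038,.022,.038)])
print(finder.landmark_of("side","programmer")[:1]); 
m=finder.masks_of("side","programmer")
if m: ys,xs=np.nonzero(m[0]["region"]); print(m[0]["confidence"],m[0]["xy"],xs.min(),xs.max(),ys.min(),ys.max())
for n in("nest","nest_body","flap_bar"): print(n,finder.landmark_of("side",n)[:1])
hx=np.array([.5385,-.148]);f=np.array([.9677,-.2522]);l=np.array([.2522,.9677])
print("nest",proj(s,[*(hx-.056*f),.04]),"body",proj(s,[*(hx-.056*f+.008*l),.04]),"bar",proj(s,[*(hx-.114*f),.031]))
cv2.imwrite("pics/g.png",cv2.resize(s["img"][225:325,270:370,::-1],(600,600),interpolation=cv2.INTER_CUBIC))
```

```text
[ 0.4886 -0.1261  0.0602] [ 2.9948 -0.0005  1.3159] [-0.1566 -0.057   0.0787] 14.15
[[ 0.2521  0.9573  0.1416]
 [ 0.9677 -0.2495 -0.0364]
 [ 0.0005  0.1462 -0.9893]]
tool [ 0.4822 -0.1327  0.0909] [316.0785 283.7675] ends [array([314.0333, 271.7197]), array([316.7196, 287.9487]), array([317.4829, 292.56  ])]
world [ 0.4874 -0.134   0.0913] [318.519  283.4577] ends [array([316.406 , 271.4219]), array([319.2126, 287.631 ]), array([320.0101, 292.2365])]
[{'xy': [313.9, 286.5], 'confidence': 0.58}]
0.5 [317.3, 282.8] 309 320 272 293
nest [{'xy': [316.4, 285.5], 'confidence': 0.45}]
nest_body [{'xy': [318.5, 298.6], 'confidence': 0.74}]
flap_bar [{'xy': [289.5, 307.6], 'confidence': 0.6}]
nest [317.2486 301.8969] body [316.8884 299.6511] bar [291.7127 306.7712]
```

View pics/g.png

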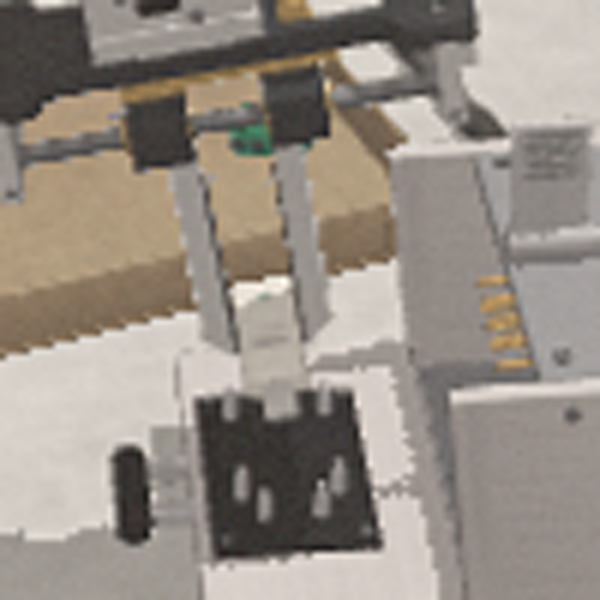

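drive_tool(
  deltas="-0.01 0.025 0 0 0 0 15; -0.01 0.01 0.12 0 0 0 15; -0.01 -0.01 0.25 0 0 0 15; -0.01 -0.03 0.37 0 0 0 15; -0.01 -0.03 0.37 0 0 0 15",
)

```text
time: 14.9
tool_pos: [0.4895, -0.127, 0.0209]
ee_rot: [2.998, -0.001, 1.316]
wrist_force: [1.1, 0.5, -0.0]
width: 0.0232
finger_force: 30.0
```

drive_tool(
  deltas="0 -0.006 0.04 0 0 0 15; 0 -0.012 0.08 0 0 0 15; 0 -0.012 0.08 0 0 0 15",
)

```text
time: 15.2
tool_pos: [0.4919, -0.1279, 0.016]
ee_rot: [2.992, -0.0, 1.316]
wrist_force: [-0.3, -0.6, -0.3]
width: 0.0233
finger_force: 30.0
```

drive_tool(
  deltas="0 -0.015 0.03 0 0 0 15; 0 -0.015 0.05 0 0 0 15; 0 -0.015 0.05 0 0 0 15",
)

```text
time: 15.5
tool_pos: [0.4915, -0.1279, 0.0114]
ee_rot: [2.991, -0.0, 1.316]
wrist_force: [-0.8, -0.3, -0.4]
width: 0.0233
finger_force: 30.0
```

drive_tool(
  deltas="0 0 0 0 0 0 27; 0 0 0 0 0 0 32; 0 0 0 0 0 0 40; 0 0 0 0 0 0 40; 0 0 0 0 0 0 40",
)

```text
time: 16.0
tool_pos: [0.4914, -0.1279, 0.0113]
ee_rot: [2.992, -0.0, 1.316]
wrist_force: [-0.6, -0.0, -0.3]
width: 0.04
finger_force: 0.0
```

Run:
```python
from h import *
np.set_printoptions(precision=4,suppress=True)
s=snapshot("side");o=robot.get_obs();print(o["tool_pos"],o["width"],o["wrist_force"],o["time"])
h=np.array([.5385,-.148]);f=np.array([.9677,-.2522]);l=np.array([.2522,.9677]);n=h-.056*f
print(finder.landmark_of("side","programmer")[:1],"nest",proj(s,[*n,.04]))
m=finder.masks_of("side","programmer")
if m: ys,xs=np.nonzero(m[0]["region"]); print(m[0]["confidence"],m[0]["xy"],xs.min(),xs.max(),ys.min(),ys.max())
for y in(.038,-.022,-.038): print([proj(s,[*(n+y*l+x*f),.051]).round(1) for x in(-.012,0,.012)])
```

```text
[ 0.4914 -0.1279  0.0113] 0.03983795085525707 [-0.1541  0.1404  0.5371] 16.05
[{'xy': [320.9, 301.9], 'confidence': 0.75}] nest [317.2486 301.8969]
0.73 [368.1, 295.8] 289 416 209 334
[array([310.4, 288.1]), array([315.6, 287.7]), array([320.7, 287.4])]
[array([312.8, 304.7]), array([318.3, 304.4]), array([323.7, 304. ])]
[array([313.5, 309.5]), array([319. , 309.1]), array([324.5, 308.7])]
```

drive_tool(
  deltas="0 0 -0.3 0 0 0 40; 0 0 -0.6 0 0 0 40; 0 0 -1 0 0 0 40; 0 -0.6 -1 0 0 0 40; 0 -0.95 -1 0 0 0 40",
)

```text
time: 16.65
tool_pos: [0.3863, -0.1007, 0.0978]
ee_rot: [2.988, 0.001, 1.317]
wrist_force: [-0.7, 0.3, -0.7]
width: 0.0401
finger_force: 0.0
```

drive_tool(
  deltas="0 0 0 0.0955 0 0 64; 0 0 0 0.0955 0 0 64",
)

```text
time: 16.85
tool_pos: [0.3813, -0.0985, 0.0905]
ee_rot: [-3.132, -0.001, 1.316]
wrist_force: [1.0, 0.3, 0.8]
width: 0.0526
finger_force: 0.0
```

Run:
```python
from h import *
np.set_printoptions(precision=4,suppress=True)
o=robot.get_obs();print(o["tool_pos"],o["ee_rot"],o["time"])
h=np.array([.5385,-.148]);f=np.array([.9677,-.2522]);l=np.array([.2522,.9677]);n=h-.056*f
S={c:snapshot(c) for c in("side","top")}
for c,s in S.items():
    m=[k for k in finder.masks_of(c,"programmer") if k["region"].sum()<600]
    if m:
        ys,xs=np.nonzero(m[0]["region"]); W=np.array([onz(s,p,.049)[:2]-n for p in zip(xs,ys)])*1000; W=np.c_[W@f,W@l]
        print(c,m[0]["confidence"],len(xs),"mid",W.mean(0),cv2.minAreaRect(W.astype(np.float32)))
    # white-pixel check inside nest plate
    g=s["img"].min(2)
    q=[proj(s,[*(n+x*f+y*l),.047]) for x,y in((-.026,-.036),(.026,-.036),(.026,.052),(-.026,.052))]
    M=np.zeros(g.shape,np.uint8); cv2.fillPoly(M,[np.array(q).round().astype(np.int32)],1)
    ys,xs=np.nonzero((M>0)&(g>120)); W=np.array([onz(s,p,.051)[:2]-n for p in zip(xs,ys)])*1000
    if len(W): W=np.c_[W@f,W@l]; u=np.linalg.svd(W-W.mean(0),full_matrices=False)[2][0]; print(c,"white",len(W),W.mean(0),W.min(0),W.max(0),u,cv2.minAreaRect(W.astype(np.float32)))
    l_=finder.landmark_of(c,"programmer")
    for k in l_[:1]: d=onz(s,k["xy"],.04)[:2]-n; print(c,"lm",k["confidence"],k["xy"],d@f,d@l)
    for nm in("nest","nest_body"):
        for k in finder.landmark_of(c,nm)[:1]: d=onz(s,k["xy"],.04)[:2]-n; print(c,nm,k["confidence"],d@f,d@l)
```

```text
[ 0.3813 -0.0985  0.0905] [-3.132  -0.0013  1.3162] 16.85
side 0.74 229 mid [-0.7995 -1.9533] ((-0.6223764419555664, -4.3170623779296875), (81.77249145507812, 24.683271408081055), 89.27470397949219)
side white 373 [-0.2488  7.9056] [-27.2846 -41.9109] [26.2402 48.1579] [ 0.0002 -1.    ] ((-3.8739280700683594, 4.095462799072266), (88.88856506347656, 53.466339111328125), 83.86541748046875)
side lm 0.67 [318.8, 302.4] 0.0032991716462173093 -0.0021330228990706665
side nest 0.82 -0.004045540021514951 0.006113184337217978
side nest_body 0.6 0.0048315371762319885 0.008022667379609993
top 0.75 244 mid [106.1456 294.8388] ((104.69598388671875, 298.9730529785156), (14.57748794555664, 116.8432846069336), 16.934349060058594)
top white 29 [10.0908 49.9287] [-4.7561 47.2378] [25.0118 52.6077] [-1.      0.0082] ((10.133257865905762, 49.75934982299805), (5.207767009735107, 29.773225784301758), 88.9326400756836)
top lm 0.62 [247.8, 194.3] 0.10778139867894314 0.29392313220099364
top nest 0.75 -0.0037317738483067975 -0.001427548730373654
top nest_body 0.9 -0.0035565090550469377 0.0020568003438148777
```

drive_tool(
  deltas="-0.03 0.2 0 0 0 -0.095 64; -0.06 0.4 0 0 0 -0.19 64; -0.086 0.517 0 0 0 -0.285 64; -0.086 0.517 0 0 0 -0.38 64; -0.086 0.517 0 0 0 -0.475 64",
)

```text
time: 17.85
tool_pos: [0.4345, -0.1221, 0.096]
ee_rot: [3.142, -0.0, 2.068]
wrist_force: [-0.2, -0.3, 0.6]
width: 0.0639
finger_force: 0.0
```

drive_tool(
  deltas="0 0 0 0 0 -0.095 64; 0 0 0 0 0 -0.19 64; 0 0 0 0 0 -0.285 64; 0 0 0 0 0 -0.38 64; 0 0 0 0 0 -0.475 64",
)

```text
time: 18.35
tool_pos: [0.4343, -0.1219, 0.0962]
ee_rot: [3.142, 0.001, 2.815]
wrist_force: [-0.0, -0.0, 0.2]
width: 0.0641
finger_force: 0.0
```

drive_tool(
  deltas="0 0 0 0 0 -0.046 64; 0 0 0.2 0 0 -0.046 64; 0 0 0.4 0 0 -0.046 64; 0 0 0.4 0 0 -0.046 64",
)

```text
time: 18.75
tool_pos: [0.432, -0.121, 0.0534]
ee_rot: [3.141, -0.006, 2.881]
wrist_force: [-0.3, -0.0, -0.0]
width: 0.0645
finger_force: 0.0
```

```bash
python3 -c "
from h import *
o=robot.get_obs();print(o['tool_pos'],o['ee_rot'],o['time'])"
```

```text
[ 0.43197223 -0.12097509  0.05335544] [ 3.14068426 -0.00552383  2.88065091] 18.75
```

drive_tool(
  deltas="0.05 0 0.35 0 0 0 64; 0.05 0 0.71 0 0 0 64; 0.05 0 0.71 0 0 0 64; 0.05 0 0.71 0 0 0 34; 0.05 0 0.71 0 0 0 34",
)

```text
time: 19.25
tool_pos: [0.4311, -0.1213, -0.0125]
ee_rot: [-3.141, 0.004, 2.881]
wrist_force: [1.2, 0.2, 0.3]
width: 0.0515
finger_force: 0.0
```

drive_tool(
  deltas="0 0 0 0 0 0 34; 0 0 0 0 0 0 34; 0 0 0 0 0 0 34",
)

```text
time: 19.55
tool_pos: [0.4315, -0.1204, -0.013]
ee_rot: [3.14, 0.005, 2.881]
wrist_force: [2.3, 3.6, 3.6]
width: 0.0434
finger_force: 30.0
```

drive_tool(
  deltas="0 0 -0.08 0 0 0 34; -0.01 0 -0.195 0 0 0 34; -0.03 0 -0.305 0 0 0 34; -0.06 0 -0.415 0 0 0 34; -0.1 0 -0.52 0 0 0 34",
)

```text
time: 20.05
tool_pos: [0.4367, -0.1217, 0.035]
ee_rot: [3.14, -0.006, 2.881]
wrist_force: [2.4, 3.0, -9.9]
width: 0.0435
finger_force: 30.0
```

drive_tool(
  deltas="-0.055 0 -0.1 0 0 0 34; -0.115 0 -0.2 0 0 0 34; -0.185 0 -0.285 0 0 0 34; -0.265 0 -0.37 0 0 0 34; -0.355 0 -0.44 0 0 0 34",
)

```text
time: 20.55
tool_pos: [0.471, -0.1307, 0.0808]
ee_rot: [3.14, -0.007, 2.881]
wrist_force: [-4.1, 6.6, -6.8]
width: 0.0437
finger_force: 30.0
```

drive_tool(
  deltas="-0.095 0 -0.065 0 0 0 34; -0.195 0 -0.12 0 0 0 34; -0.3 0 -0.16 0 0 0 34; -0.41 0 -0.195 0 0 0 34; -0.52 0 -0.215 0 0 0 34",
)

```text
time: 21.05
tool_pos: [0.5217, -0.144, 0.1041]
ee_rot: [3.14, -0.005, 2.881]
wrist_force: [-6.1, 8.4, 0.3]
width: 0.0431
finger_force: 30.0
```

drive_tool(
  deltas="-0.03 0 0 0 0 0 34; -0.05 0 0 0 0 0 34",
)

```text
time: 21.25
tool_pos: [0.5273, -0.1454, 0.105]
ee_rot: [3.14, -0.003, 2.882]
wrist_force: [-5.7, 6.9, 3.7]
width: 0.0429
finger_force: 30.0
```

drive_tool(
  deltas="-0.04 0 0 0 0 0 34; -0.08 0 0 0 0 0 34; -0.08 0 0 0 0 0 34",
)

```text
time: 21.55
tool_pos: [0.5333, -0.147, 0.1056]
ee_rot: [3.14, -0.006, 2.881]
wrist_force: [-10.4, 9.4, 6.3]
width: 0.0429
finger_force: 30.0
```

Run:
```python
from fit import *
np.set_printoptions(precision=4,suppress=True)
print(robot.get_obs()["tool_pos"])
S={c:snapshot(c) for c in("side","top")}
q=[.5385,-.148,-.2555]
for c,s in S.items():
    for k in finder.landmark_of(c,"flap_bar")[:1]: print(c,k, [(th,proj(s,fx2w(q,pts(th)["flap_bar"])).round(1)) for th in(0,.1,.2)])
    for n in("catch_tip","lever_grip"):
        for k in finder.landmark_of(c,n)[:1]: print(c,n,k,proj(s,fx2w(q,pts(0)[n])).round(1))
```

```text
[ 0.5333 -0.147   0.1056]
side {'xy': [397.2, 254.5], 'confidence': 0.41} [(0, array([335.5, 261. ])), (0.1, array([330.3, 262.2])), (0.2, array([325.2, 263.7]))]
side catch_tip {'xy': [364.4, 241.4], 'confidence': 0.6} [362.1 245.3]
side lever_grip {'xy': [404.8, 216.7], 'confidence': 0.75} [402.  215.6]
top {'xy': [362.4, 242.5], 'confidence': 0.56} [(0, array([362.9, 242.1])), (0.1, array([361.7, 247. ])), (0.2, array([360.5, 252. ]))]
top catch_tip {'xy': [355.6, 243.8], 'confidence': 0.72} [369.9 214.7]
top lever_grip {'xy': [382.0, 171.2], 'confidence': 0.57} [381.4 171.7]
```

drive_tool(
  deltas="-0.04 0 0.01 0 0 0 34; -0.08 0 0.01 0 0 0 34; -0.08 0 0.01 0 0 0 34",
)

```text
time: 22.25
tool_pos: [0.5344, -0.1474, 0.105]
ee_rot: [3.14, -0.021, 2.881]
wrist_force: [-25.3, 12.6, 15.2]
width: 0.0418
finger_force: 29.9
```

drive_tool(
  deltas="0.08 0 0 0 0 0 34; 0.08 0 0 0 0 0 64; 0.08 0 0 0 0 0 64; 0.08 0 0 0 0 0 64; 0.08 0 0 0 0 0 64",
)

```text
time: 22.75
tool_pos: [0.5366, -0.1501, 0.1023]
ee_rot: [-3.14, 0.002, 2.88]
wrist_force: [0.3, -1.0, -0.9]
width: 0.0637
finger_force: 0.0
```

drive_tool(
  deltas="0 0 -0.4 0 0 0 64; 0 0 -0.7 0 0 0 64; 0 -0.5 -0.9 0 0 0 30; 0 -1 -0.9 0 0 0 10; 0 -1 -0.9 0 0 0 0",
)

```text
time: 23.25
tool_pos: [0.509, -0.2512, 0.1924]
ee_rot: [-3.138, 0.002, 2.874]
wrist_force: [-0.3, 0.9, -0.1]
width: 0.0439
finger_force: 0.0
```

```bash
cat > refit.py <<'E'
from fit import *
np.set_printoptions(precision=4,suppress=True)
o=robot.get_obs();print(o["tool_pos"],o["ee_rot"],o["width"],o["time"])
S={c:snapshot(c) for c in("side","top")}
obs=[]
for c in S:
    for n in pts(0):
        if n[:4]=="nest": continue
        r=finder.landmark_of(c,n)
        if r and r[0]["confidence"]>.4: obs.append((c,n,r[0]["xy"]))
q0=np.array([.5385,-.148,-.2555])
f=lambda t:np.concatenate([proj(S[c],fx2w(q0,pts(t)[n]))-xy for c,n,xy in obs])
for c,s in S.items():
    for k in finder.landmark_of(c,"flap_bar")[:1]: print(c,k,[(th,proj(s,fx2w(q0,pts(th)["flap_bar"])).round(1)) for th in(0,.1,.2)])
for (c,n,_),e in zip(obs,f(0).reshape(-1,2)): print(c,n,e)
g=lambda q:np.concatenate([proj(S[c],fx2w(q,pts(q[3])[n]))-xy for c,n,xy in obs])
print(least_squares(g,[.5385,-.148,-.2555,0],loss="soft_l1").x)
E
python3 refit.py
```

```text
[ 0.509  -0.2512  0.1924] [-3.1379  0.0017  2.8742] 0.04390579965025159 23.25
side {'xy': [333.0, 263.0], 'confidence': 0.93} [(0, array([335.5, 261. ])), (0.1, array([330.3, 262.2])), (0.2, array([325.2, 263.7]))]
top {'xy': [362.2, 242.7], 'confidence': 0.89} [(0, array([362.9, 242.1])), (0.1, array([361.7, 247. ])), (0.2, array([360.5, 252. ]))]
side flap_hinge [-1.5554 -0.5207]
side catch_hinge [-0.0843  4.6714]
side catch_tip [-1.2503  2.1124]
side lever_hinge [ 55.8199 -26.8946]
side lever_grip [ 0.1197 -3.1928]
side fixture [-0.7296  2.5261]
side flap_bar [ 2.4645 -1.9998]
top flap_hinge [-0.2312 -2.3814]
top catch_hinge [0.4453 3.2032]
top catch_tip [ 2.3271 -0.174 ]
top lever_hinge [ 0.072 -1.33 ]
top lever_grip [ 0.1747 -1.2627]
top fixture [2.1959 3.5295]
top flap_bar [ 0.6903 -0.6451]
[ 0.5392 -0.1459 -0.2753  0.0336]
```

drive_tool(
  deltas="0.4 0 0 0 0 0 0; 0.49 0.3 0 0 0 0 0; 0.49 0.7 0 0 0 0 0; 0.49 1 0 0 0 0 0; 0.49 1 0.4 0 0 0 0",
)

```text
time: 24.65
tool_pos: [0.4931, -0.1349, 0.1577]
ee_rot: [-3.142, 0.014, 2.885]
wrist_force: [0.7, -0.6, 0.7]
width: 0.0005
finger_force: 0.0
```

drive_tool(
  deltas="0 0.07 0.3 0 0 0 0; 0 0.07 0.48 0 0 0 0; 0 0.07 0.48 0 0 0 0; -0.1 0.07 0.48 0 0 0 0; -0.18 0.07 0.48 0 0 0 0",
)

```text
time: 25.15
tool_pos: [0.5088, -0.1349, 0.1054]
ee_rot: [-3.141, 0.002, 2.88]
wrist_force: [-17.1, 4.6, 7.8]
width: 0.0005
finger_force: 9.9
```

drive_tool(
  deltas="-0.04 0 0 0 0 0 0; -0.08 0 0 0 0 0 0; -0.08 0 0 0 0 0 0",
)

```text
time: 25.45
tool_pos: [0.5081, -0.1347, 0.1054]
ee_rot: [-3.141, -0.018, 2.88]
wrist_force: [-21.6, 5.4, 13.2]
width: 0.0002
finger_force: 11.5
```

drive_tool(
  deltas="0.2 0 0 0 0 0 0; 0.2 0 -0.4 0 0 0 0; 0.2 -0.2 -0.75 0 0 0 0; -0.2 -0.5 -0.75 0 0 0 0; -0.6 -0.5 -0.75 0 0 0 0",
)

```text
time: 25.95
tool_pos: [0.5627, -0.2047, 0.1835]
ee_rot: [-3.138, 0.009, 2.876]
wrist_force: [0.5, 0.1, -0.4]
width: 0.0005
finger_force: 0.0
```

drive_tool(
  deltas="0 0 0 0 0 0 0; 0 0 0 0 0 0 0",
)

```text
time: 26.15
tool_pos: [0.5614, -0.2008, 0.1784]
ee_rot: [3.141, -0.0, 2.88]
wrist_force: [-0.4, -0.1, 0.7]
width: 0.0006
finger_force: 0.0
```

```bash
cat > st.py <<'E'
from h import *
np.set_printoptions(precision=4,suppress=True)
o=robot.get_obs();f=np.array([.9677,-.2522]);l=np.array([.2522,.9677]);d=o["tool_pos"][:2]-[.5385,-.148]
print(o["time"],o["tool_pos"],o["ee_rot"],"fix",d@f,d@l,"true z",o["tool_pos"][2]+.037,o["joint_positions"])
E
python3 st.py
```

```text
26.15 [ 0.5614 -0.2008  0.1784] [ 3.1414 -0.0004  2.8803] fix 0.035449922994519385 -0.04529801628545959 true z 0.21537391660945773 [-0.4386  0.1894  1.2349  0.0001  1.7177 -1.7481]
```

drive_tool(
  deltas="-0.045 0 0.25 0 0 0 0; -0.045 0 0.49 0 0 0 0; -0.045 0 0.49 0 0 0 0",
)

```text
time: 26.45
tool_pos: [0.5624, -0.1999, 0.1268]
ee_rot: [3.14, -0.006, 2.881]
wrist_force: [0.4, 0.3, 0.4]
width: 0.0006
finger_force: 0.0
```

drive_tool(
  deltas="0 0.3 0 0 0 0 0; 0 0.5 0.05 0 0 0 0; 0 0.6 0.1 0 0 0 0; 0 0.7 0.16 0 0 0 0; 0 0.78 0.22 0 0 0 0",
)

```text
time: 26.95
tool_pos: [0.5853, -0.1257, 0.1082]
ee_rot: [-3.141, 0.002, 2.881]
wrist_force: [1.0, -1.1, 0.7]
width: 0.0003
finger_force: 0.4
```

drive_tool(
  deltas="0 0 0 0 0 0 0; 0 0 0.02 0 0 0 0; 0 0 0.03 0 0 0 0",
)

```text
time: 27.25
tool_pos: [0.585, -0.1261, 0.1045]
ee_rot: [3.141, 0.0, 2.88]
wrist_force: [0.3, 0.5, 0.1]
width: 0.0001
finger_force: 0.3
```

```bash
python3 st.py
```

```text
27.25 [ 0.585  -0.1261  0.1045] [3.1411 0.0001 2.8802] fix 0.039438007563995 0.03291613152398954 true z 0.14146838787547578 [-0.3073  0.2141  1.352   0.0005  1.5755 -1.6167]
```

drive_tool(
  deltas="0 0 0.03 0 0 0 0; 0 0.02 0.05 0 0 0 0; 0 0.02 0.05 0 0 0 0",
)

```text
time: 27.55
tool_pos: [0.5853, -0.1262, 0.104]
ee_rot: [-3.138, 0.003, 2.879]
wrist_force: [-4.9, -1.7, 14.6]
width: 0.0004
finger_force: 6.9
```

Run:
```python
from fit import *
q=[.5385,-.148,-.2555]
for c in("side","top"):
    s=snapshot(c)
    print(c,finder.landmark_of(c,"catch_tip")[:1],[(t,proj(s,fx2w(q,(.04,.048*np.sin(t),.137+.048*np.cos(t)))).round(1)) for t in(0,1,1.25,1.5)],finder.landmark_of(c,"flap_bar")[:1])
```

```text
side [{'xy': [354.8, 250.1], 'confidence': 0.8}] [(0, array([362.1, 245.3])), (1, array([358.3, 244. ])), (1.25, array([357.7, 246.8])), (1.5, array([357.3, 250.6]))] [{'xy': [335.2, 262.7], 'confidence': 0.6}]
top [{'xy': [358.6, 238.7], 'confidence': 0.62}] [(0, array([369.9, 214.7])), (1, array([351.1, 212.5])), (1.25, array([348.5, 212.9])), (1.5, array([347.2, 213.7]))] [{'xy': [363.7, 240.3], 'confidence': 0.83}]
```

drive_tool(
  deltas="0 0 -0.3 0 0 0 0; 0 0 -0.65 0 0 0 40; 0 0 -1 0 0 0 70; 0 -0.2 -1 0 0 0 70; 0 -0.35 -1 0 0 0 70",
)

```text
time: 28.35
tool_pos: [0.5769, -0.1591, 0.2012]
ee_rot: [-3.141, 0.003, 2.88]
wrist_force: [0.0, 0.0, -0.2]
width: 0.0289
finger_force: 0.0
```

drive_tool(
  deltas="0 0 -0.45 0 0 0 70; -0.4 0 -0.45 0 0 0 70; -0.8 0 -0.45 0 0 0 70; -0.8 0 -0.45 0 0 0 70; -0.8 0 -0.45 0 0 0 70",
)

```text
time: 28.85
tool_pos: [0.6531, -0.1791, 0.2403]
ee_rot: [3.141, -0.007, 2.88]
wrist_force: [0.0, 0.4, 0.1]
width: 0.0678
finger_force: 0.0
```

```bash
python3 st.py
python3 - <<'E'
from fit import *
q=[.5385,-.148,-.2555]
for c in("side","top"):
    s=snapshot(c)
    for n in ("lever_grip","catch_tip"): print(c,n,finder.landmark_of(c,n)[:1],proj(s,fx2w(q,pts(0)[n])).round(1))
E
```

```text
28.85 [ 0.6531 -0.1791  0.2403] [ 3.141  -0.0069  2.8797] fix 0.11872483683155338 -0.0011727236506453372 true z 0.2773435758008547 [-0.3513  0.3916  0.86    0.      1.8969 -1.6602]
side lever_grip [{'xy': [402.2, 216.0], 'confidence': 0.8}] [402.  215.6]
side catch_tip [{'xy': [357.4, 247.9], 'confidence': 0.54}] [362.1 245.3]
top lever_grip [{'xy': [380.7, 173.8], 'confidence': 0.59}] [381.4 171.7]
top catch_tip [] [369.9 214.7]
```

drive_tool(
  deltas="-0.01 0.01 0.2 0 0 0 70; -0.01 0.01 0.4 0 0 0 70; -0.01 0.01 0.4 0 0 0 36; -0.01 0.01 0.4 0 0 0 36; -0.01 0.01 0.4 0 0 0 36",
)

```text
time: 29.65
tool_pos: [0.6553, -0.1779, 0.2066]
ee_rot: [-3.141, 0.003, 2.881]
wrist_force: [-1.1, -1.9, -1.2]
width: 0.0496
finger_force: 2.3
```

drive_tool(
  deltas="0 0 0 0 0 0 36; 0 0 0 0 0 0 36; 0 0 0 0 0 0 36",
)

```text
time: 29.95
tool_pos: [0.6551, -0.1787, 0.2065]
ee_rot: [-3.14, 0.003, 2.88]
wrist_force: [-1.8, -3.0, 5.5]
width: 0.0476
finger_force: 30.0
```

drive_tool(
  deltas="0.1 0 0.005 0 0 0 36; 0.19 0 0.02 0 0 0 36; 0.28 0 0.045 0 0 0 36; 0.37 0 0.075 0 0 0 36; 0.455 0 0.12 0 0 0 36",
)

```text
time: 30.45
tool_pos: [0.6152, -0.1683, 0.1978]
ee_rot: [-3.139, 0.016, 2.88]
wrist_force: [2.9, -4.5, 11.3]
width: 0.0474
finger_force: 30.0
```

drive_tool(
  deltas="0.08 0 0.05 0 0 0 36; 0.16 0 0.1 0 0 0 36; 0.225 0 0.17 0 0 0 36; 0.28 0 0.23 0 0 0 36; 0.37 0 0.36 0 0 0 36",
)

```text
time: 30.95
tool_pos: [0.5773, -0.1585, 0.1651]
ee_rot: [-3.138, 0.013, 2.88]
wrist_force: [-6.4, -2.2, 19.4]
width: 0.0475
finger_force: 30.0
```

drive_tool(
  deltas="0.02 0 0.03 0 0 0 36; 0.04 0 0.06 0 0 0 36; 0.04 0 0.06 0 0 0 36",
)

```text
time: 31.25
tool_pos: [0.5715, -0.1569, 0.1561]
ee_rot: [-3.139, 0.006, 2.88]
wrist_force: [-7.7, -2.2, 15.9]
width: 0.0476
finger_force: 30.0
```

```bash
python3 st.py
python3 - <<'E'
from fit import *
q=[.5385,-.148,-.2555]
for c in("side","top"):
    s=snapshot(c)
    for n in ("lever_grip","catch_tip","flap_bar"): print(c,n,finder.landmark_of(c,n)[:1],proj(s,fx2w(q,pts(0)[n])).round(1))
    print([(a,proj(s,fx2w(q,(.12-.095*np.sin(a),0,.157+.095*np.cos(a)))).round(1)) for a in(.8,.95,1.05)])
E
```

```text
31.25 [ 0.5715 -0.1569  0.1561] [-3.1385  0.0059  2.8797] fix 0.0341743577251585 -0.00030190089197144686 true z 0.19306874281486983 [-0.362   0.1796  1.2902 -0.0025  1.6656 -1.6711]
side lever_grip [{'xy': [364.6, 237.3], 'confidence': 0.78}] [402.  215.6]
side catch_tip [{'xy': [359.3, 245.4], 'confidence': 0.55}] [362.1 245.3]
side flap_bar [{'xy': [334.2, 260.5], 'confidence': 0.8}] [335.5 261. ]
[(0.8, array([368.6, 229.5])), (0.95, array([364. , 234.2])), (1.05, array([361.4, 237.6]))]
top lever_grip [] [381.4 171.7]
top catch_tip [{'xy': [347.4, 213.0], 'confidence': 0.53}] [369.9 214.7]
top flap_bar [{'xy': [363.3, 244.1], 'confidence': 0.71}] [362.9 242.1]
[(0.8, array([372.9, 206. ])), (0.95, array([371.5, 211.1])), (1.05, array([370.6, 214.1]))]
```

drive_tool(
  deltas="0.02 0 0.03 0 0 0 36; 0.04 0 0.05 0 0 0 36; 0.04 0 0.05 0 0 0 36; 0.04 0 0.05 0 0 0 36",
)

```text
time: 32.05
tool_pos: [0.5687, -0.1562, 0.151]
ee_rot: [-3.139, 0.008, 2.88]
wrist_force: [-5.1, -1.9, 14.6]
width: 0.0476
finger_force: 30.0
```

drive_tool(
  deltas="0.03 0 -0.02 0 0 0 36; 0.06 0 -0.035 0 0 0 36; 0.06 0 -0.035 0 0 0 36",
)

```text
time: 32.35
tool_pos: [0.57, -0.1565, 0.1525]
ee_rot: [-3.139, 0.023, 2.88]
wrist_force: [15.1, -8.0, 0.4]
width: 0.0473
finger_force: 30.0
```

```bash
python3 st.py
python3 - <<'E'
from fit import *
q=[.5385,-.148,-.2555]
for c in("side","top"):
    s=snapshot(c)
    for n in ("lever_grip","contacts"): print(c,n,finder.landmark_of(c,n)[:1])
    print([(a,proj(s,fx2w(q,(.12-.095*np.sin(a),0,.157+.095*np.cos(a)))).round(1)) for a in(.8,.95,1.05)])
E
```

```text
32.35 [ 0.57   -0.1565  0.1525] [-3.139   0.0225  2.8799] fix 0.032674350058438675 -0.00029901850633592313 true z 0.18945258345368915 [-0.3637  0.1627  1.3169 -0.0003  1.6393 -1.6727]
side lever_grip [{'xy': [366.0, 238.2], 'confidence': 0.69}]
side contacts [{'xy': [366.0, 239.6], 'confidence': 0.29}]
[(0.8, array([368.6, 229.5])), (0.95, array([364. , 234.2])), (1.05, array([361.4, 237.6]))]
top lever_grip [{'xy': [356.1, 244.6], 'confidence': 0.6}]
top contacts []
[(0.8, array([372.9, 206. ])), (0.95, array([371.5, 211.1])), (1.05, array([370.6, 214.1]))]
```

drive_tool(
  deltas="-0.03 0 0.02 0 0 0 36; -0.03 0 0.02 0 0 0 36",
)

```text
time: 32.85
tool_pos: [0.5689, -0.1562, 0.1511]
ee_rot: [-3.139, 0.013, 2.88]
wrist_force: [3.4, -4.1, 9.4]
width: 0.0473
finger_force: 30.0
```

drive_tool(
  deltas="0.01 0 0.02 0 0 0 36; 0.02 0 0.035 0 0 0 36; 0.02 0 0.035 0 0 0 36",
)

```text
time: 33.15
tool_pos: [0.5671, -0.1558, 0.148]
ee_rot: [-3.139, 0.014, 2.88]
wrist_force: [3.8, -5.2, 8.8]
width: 0.0472
finger_force: 30.0
```

drive_tool(
  deltas="0.01 0 0.02 0 0 0 36; 0.02 0 0.04 0 0 0 36; 0.025 0 0.05 0 0 0 36; 0.025 0 0.05 0 0 0 36",
)

```text
time: 33.55
tool_pos: [0.5658, -0.1554, 0.1454]
ee_rot: [-3.139, 0.018, 2.88]
wrist_force: [2.7, -5.1, 13.2]
width: 0.0475
finger_force: 30.0
```

```bash
python3 st.py
python3 - <<'E'
from fit import *
np.set_printoptions(precision=4,suppress=True)
q=[.5385,-.148,-.2555]
s=snapshot("side");print(robot.get_obs()["wrist_force"],robot.get_obs()["wrist_torque"])
print(finder.landmark_of("side","lever_grip")[:1],finder.landmark_of("side","programmer")[:1])
for a in (.9,1.05,1.2): print(a,proj(s,fx2w(q,(.12-.095*np.sin(a),-.024,.157+.095*np.cos(a)))),proj(s,fx2w(q,(.12-.05*np.sin(a),0,.157+.05*np.cos(a)))))
# shank edges: horizontal scan rows across predicted shank, and coarse gray print around the grip
g=cv2.cvtColor(s["img"],cv2.COLOR_RGB2GRAY)
print(g[228:266:1,346:400:2])
E
```

```text
33.55 [ 0.5658 -0.1554  0.1454] [-3.1387  0.018   2.8797] fix 0.02826277685379355 -0.00029781038485852555 true z 0.18235817552441128 [-0.364   0.1586  1.3356 -0.0011  1.6292 -1.6729]
[ 2.0693 -5.2023 13.3192] [-0.7924 -0.8355 -0.1097]
[{'xy': [363.5, 240.8], 'confidence': 0.8}] [{'xy': [344.1, 282.5], 'confidence': 0.57}]
0.9 [367.7308 238.601 ] [381.2044 242.9804]
1.05 [363.5886 243.7099] [379.0639 245.5602]
1.2 [360.3551 249.1413] [377.3681 248.3189]
[[206 213 149 ... 161 175 181]
 [205 211 151 ... 149 168 176]
 [205 210 146 ... 136 156 170]
 ...
 [144 143 140 ... 116 105 102]
 [142 144 145 ... 106 100 102]
 [141 146 146 ... 104 107 102]]
```

drive_tool(
  deltas="0.01 0 0.02 0 0 0 36; 0.015 0 0.04 0 0 0 36; 0.015 0 0.04 0 0 0 36; 0.015 0 0.04 0 0 0 36",
)

```text
time: 34.1
tool_pos: [0.5661, -0.1555, 0.1451]
ee_rot: [-3.138, 0.024, 2.88]
wrist_force: [2.4, -4.3, 22.0]
width: 0.0476
finger_force: 30.0
```

```bash
python3 st.py
python3 - <<'E'
from h import *
s=snapshot("side");print(robot.get_obs()["wrist_force"],finder.landmark_of("side","lever_grip")[:1])
E
```

```text
34.1 [ 0.5661 -0.1555  0.1451] [-3.1383  0.0243  2.8798] fix 0.028561306596160668 -0.0003174349427355238 true z 0.1820549211175566 [-0.3641  0.1539  1.3416 -0.0008  1.6216 -1.6732]
[ 1.72468909 -5.25357245 22.38761687] [{'xy': [363.5, 242.7], 'confidence': 0.58}]
```

drive_tool(
  deltas="0 0 0 0 0 0 36; 0 0 0 0 0 0 36; 0 0 0 0 0 0 36; 0 0 0 0 0 0 36; 0 0 0 0 0 0 36",
)

```text
time: 34.7
tool_pos: [0.566, -0.1555, 0.145]
ee_rot: [-3.138, 0.024, 2.88]
wrist_force: [2.2, -5.1, 21.6]
width: 0.0474
finger_force: 30.0
```

Run:
```python
from fit import *
q=[.5385,-.148,-.2555]
for c in("side","top"):
    s=snapshot(c)
    for n in("flap_bar","catch_tip"): print(c,n,finder.landmark_of(c,n)[:1])
    print([(th,proj(s,fx2w(q,pts(th)["flap_bar"])).round(1)) for th in(0,.1)],[(t,proj(s,fx2w(q,(.04,.048*np.sin(t),.137+.048*np.cos(t)))).round(1)) for t in(1.2,1.5)])
print(robot.get_obs()["wrist_force"],robot.get_obs()["tool_pos"],robot.get_obs()["time"])
```

```text
side flap_bar [{'xy': [334.3, 264.7], 'confidence': 0.61}]
side catch_tip [{'xy': [358.2, 247.6], 'confidence': 0.7}]
[(0, array([335.5, 261. ])), (0.1, array([330.3, 262.2]))] [(1.2, array([357.8, 246.2])), (1.5, array([357.3, 250.6]))]
top flap_bar [{'xy': [364.8, 236.1], 'confidence': 0.68}]
top catch_tip []
[(0, array([362.9, 242.1])), (0.1, array([361.7, 247. ]))] [(1.2, array([349. , 212.8])), (1.5, array([347.2, 213.7]))]
[ 2.44705977 -4.82579322 21.72562261] [ 0.5660607  -0.1555456   0.14509235] 35.0
```

```bash
python3 -c "
from bench import robot
print(robot.close_job())"
```

```text
the job is handed in; nothing more can be done
None
```

I handed the job in at about 35 s: stick in the nest, flap shut, catch over to the left, and the lever held at its stop with a steady 22 N. The verdict was not shown, and I could not measure the contact force on the stick directly.

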